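# Let the reject balls into the lidded bin

## Task

Press the red lever of the green bin all the way down so that its lid opens fully and both wooden balls roll out of the chute into the bin, then ease the lever back up until the lid is shut, without letting it slam. Work only by pressing the lever: do not touch the lid or the balls, and leave the other things on the bench undisturbed.

Things in the scene. Friction and masses are not known exactly. Their poses are not given: they have to be found in the camera images.
- bin: green steel reject bin fixed to the bench, 200 x 180 mm (its x by y), 170 mm high, open at the top under a yellow lid. Origin under its centre on the bench, z up. On its -y side a steel chute slopes down into the bin, reaching 240 mm from the origin; on its +y side is the press lever. Inside, the floor is 6 mm above the bench
- lid (a joint): yellow lid, 212 x 184 mm, hinged along the bin's +y rim: 0 = shut, 1.0 rad = fully open, leaning over the bin. A tongue under its free edge bars the chute while shut. A rod ties it to the lever: lid angle = 2 x lever angle. It falls shut by its own weight if let go; closing faster than 1.5 rad/s (lever pad rising faster than about 11 cm/s at any moment) is a slam
- lever (a joint): steel press lever, 0 = at rest (arm 0.25 rad above level), grows as its outer end is pressed down, 0.5 rad = fully down at its stop (arm 0.25 rad below level). About 2 to 6 N downward on the pad works it; it comes back up by itself with the lid's weight
- lever_pad (a point): centre of the top face of the lever's red pad (64 mm along the bin's x, 50 mm along the arm), where to press, 145 mm from the pivot. About 0.149 m above the bench at rest, 0.077 m fully down; it moves on an arc about lever_pivot, so sideways by only a few mm
- lever_pivot (a point): the lever's hinge axis, on the bin's +y side, 105 mm above the bench; the axis runs along the bin's x. The lever points away from the bin along the bin's +y
- pale_ball_center (a point): centre of a pale wooden ball, 40 mm across, waiting in the chute against the lid's tongue, about 0.14 m above the bench. It rolls into the bin by itself when the lid is up
- dark_ball_center (a point): centre of a dark wooden ball, 40 mm across, waiting in the chute behind the pale one; it too rolls in by itself
- pale_ball: the pale ball itself (a ball, it turns as it rolls)
- dark_ball: the dark ball itself
- lid_edge (a point): middle of the lid's free edge, on its top face, about 0.178 m above the bench when shut, 0.33 m when fully open
- wax_tin: low round wax tin with a white lid, 68 mm across, 45 mm high, standing about 0.12 m from the lever's side; origin under its centre
- spindle: small turned pale-wood finial, 40 mm across, 90 mm tall, standing near the bin; origin under its centre
- oil_bottle: amber bottle 66 mm across, 170 mm tall, towards the far edge of the bench; origin under its centre
- bowl: turned pale wooden bowl 120 mm across, 45 mm high, towards the far edge; origin under its centre
- mallet: long-handled mallet with a dark wooden head, lying on the bench to the robot's left; origin at its middle on the bench
- brush: brush lying on the bench to the robot's left; origin at its middle on the bench
- glue: white glue bottle with a red cap, 56 mm across, 130 mm tall, towards the far edge on the right; origin under its centre
Things that resemble listed ones, but are neither listed nor needed, are in the scene too. Of the things shaped like the dark_ball, the dark wooden one is meant.

How it is judged:
By the outcome, as a careful person would: the job done as asked, in the order asked, and still so for the second after the job is handed in, with the robot touching nothing.
It also fails if it takes over 40 s, if anything falls off the work surface, if the arm or the gripper's body presses on something with over 40 N, if the wrist force passes 120 N, or if a joint passes its speed limit or range.

## Robot

A 6-joint arm with a two-finger parallel gripper is mounted at the origin on the work surface. World frame = base frame: x ahead of the robot, y to its left, z up, the work surface at z = 0. Lengths are in m, angles in rad, forces in N, time in s.
With the tool pointing down it reaches from about 0.3 to 0.875 m from the base axis. Payload 6.4 kg.
Tool frame: the origin (TCP) lies midway between the tips of the shut fingers; the grasp point (between the pads) lies 19 mm behind it (ctrl.tcp_to_grasp is the distance from the TCP to the grasp point, in m); z points along the fingers, y is the direction in which the jaws open and shut (so a half turn about z gives the same grasp; the last joint's range is limited). The gripper opens to 85 mm and grips with 20 to 120 N. Pads are 22 mm wide; open, the fingers measure 114 mm over their backs; the gripper's body (76 mm by 85 mm) begins 54 mm behind the grasp point. The pads swing forward as they close: fully open they stand 13 mm farther back than shut.
Start: joints at [0.979, 0.181, 1.607, -0, 1.354, -0.206], TCP at [0.216, 0.533, 0.231] pointing down, gripper open.
Joint ranges: [-2.99, 2.99], [-0.89, 2.07], [0.3, 2.58], [-1.14, 4.28], [0, 2.63], [-3.12, 3.12]. Speed limits (rad/s): [2.57, 2.57, 3.01, 3.14, 3.14, 3.14].

## Interface

Orientations are given as a unit quaternion [w, x, y, z].
In Python, from bench import monitor, imaging, order, spotter, ctrl gives the robot as it stands.
- The arm moves only by the shell command python3 -m pendant 'ROWS'. ROWS is JSON, a list that holds one entry, the list of rows, each a list of 5 numbers: the shift along the world's x, y, z in mm, then the turn about the world's z in degrees, then the finger opening in mm, from 0 to 85.4. A call has 1 to 8 rows; each row shifts and turns the commanded pose from where the row before left it; what a row does not reach is not made up. A row lasts 1/8 s, in which the tool goes at most 62.5 mm and 10.7 degrees, less where a joint would pass 70% of its speed; a pose out of reach is approached as far as the arm can. A call with a gripper value outside its range is refused whole. The fingers move at their own pace and stop on an object; the grip force is fixed at half the most. Time passes only in rows, so rows that do not move let the fingers close. It gives the time, the measured TCP pose, the force and the opening at its end, in the units of the state.
- monitor.get_obs(): the state, without advancing time (a new reading comes with each control period).
- imaging.camera(name): name is "scene" or "top"; returns a dict with "img" (480x640x3 uint8, red, green, blue), "vfov" (degrees; the focal length in pixels is half the picture's height over the tangent of half this angle, whatever the lens; pixels are square), "cx", "cy" (the principal point, pixels), "distortion" ([k1, k2, p1, p2, k3] as OpenCV has them; the pictures are not rectified), "origin" and "orientation" of the camera in the world. Camera axes: x right, y down, z forward; pixel columns grow to the right and rows downward; lengths in m; the calibration is good to about 2 mm. A picture is of the moment at which its call begins. There is no depth.
- order.hand_in(): hands the job in, once; it reports no verdict.
Trained networks look in the newest picture that a camera, given by its name, has taken for a name from the list of things; names that differ only in an ending like _2 or _b are one class to them, and where a whole thing is asked for, a point or a joint stands for the part that bears it (a point fixed in the world has none). Each returns a list of dicts, best first, with "confidence" (0 to 1); they miss things now and then, are a little off and sometimes report something else, mostly with a low value. They report only what shows in the picture. A call takes as long as a camera call. They do not tell look-alikes from the thing itself.
- spotter.recognise(camera, thing): "at" ([x, y, z] in m, in the coordinates of the camera as it stood for that picture, good to about 4 mm: the middle of the surface that is visible of it).
- spotter.tip_of(camera, thing): "at" ([x, y, z] in m, in the coordinates of the camera as it stood for that picture, good to about 4 mm: a listed point, or the origin of a listed thing).
The state is a dict: "time_s": time; "q": joint angles; "dq": joint speeds; "joint_efforts": joint torques, N m; "eef_pos": TCP position; "eef_rot": TCP orientation; "wrist_force": force on the tool from outside, world axes, zero at the start; "torque": the same for the moment, N m; "opening": opening from 0.0 (shut) to 1.0 (fully open).
Only numpy, scipy, OpenCV 4.12 (cv2) and the standard library are available. Lean on these libraries where they do the work, as an engineer would, in place of code of your own. Each camera call takes 0.05 s, during which the arm holds its last target. There are 200 camera calls.

## Working session

There is one attempt and no reset: what is moved stays moved. The work goes in short steps, Python scripts to look and compute and a shell command to move; the robot and the scene stay as the last step left them, time stands still between calls to the robot, and variables do not carry over. Pictures are saved under pics/ and viewed, about 8 in all and at most 12, crops included, and the job is handed in when it is done.

```bash
mkdir -p pics
cat > h.py <<'E'
from bench import monitor, imaging, order, spotter, ctrl
import numpy as np, cv2
from scipy.spatial.transform import Rotation as R
def pose(c):
    q=c["orientation"]; return R.from_quat([q[1],q[2],q[3],q[0]]), np.array(c["origin"])
def find(c,cam,names,f="tip_of"):
    r,o=pose(c)
    for n in names:
        for d in getattr(spotter,f)(cam,n)[:3]:
            p=np.array(d["at"]); w=r.apply(p)+o
            print(cam,n,round(d["confidence"],2),w.round(3),px(c,w))
def px(c,w):
    r,o=pose(c); f=240/np.tan(np.radians(c["vfov"]/2))
    K=np.array([[f,0,c["cx"]],[0,f,c["cy"]],[0,0,1]])
    p=r.inv().apply(np.array(w)-o)
    return cv2.projectPoints(p.reshape(1,3),np.zeros(3),np.zeros(3),K,np.array(c["distortion"]))[0].ravel().round().astype(int)
def save(c,name,crop=None,s=1):
    im=c["img"][:,:,::-1]
    if crop: x0,y0,x1,y1=crop; im=im[y0:y1,x0:x1]
    cv2.imwrite("pics/"+name+".png",cv2.resize(im,None,fx=s,fy=s))
E
python3 - <<'E'
from h import *
for cam in ["scene","top"]:
    c=imaging.camera(cam); save(c,cam+"0")
    find(c,cam,["lever_pad","lever_pivot","bin","lid_edge","pale_ball_center","dark_ball_center","wax_tin","spindle"])
o=monitor.get_obs(); print(o["time_s"],o["eef_pos"],o["eef_rot"],o["opening"],o["wrist_force"])
E
```

```text
scene lever_pad 0.93 [0.547 0.086 0.148] [326 228]
scene lever_pivot 0.81 [ 0.566 -0.052  0.104] [294 294]
scene lever_pivot 0.26 [0.786 0.149 0.002] [433 298]
scene bin 0.33 [ 0.591 -0.27   0.138] [230 387]
scene lid_edge 0.64 [ 0.587 -0.251  0.177] [232 370]
scene pale_ball_center 0.64 [ 0.593 -0.27   0.141] [230 388]
scene pale_ball_center 0.41 [ 0.589 -0.244  0.177] [235 367]
scene dark_ball_center 0.82 [ 0.594 -0.31   0.15 ] [214 406]
scene dark_ball_center 0.72 [0.565 0.436 0.001] [411 168]
scene dark_ball_center 0.71 [ 0.704 -0.341  0.024] [262 475]
scene wax_tin 0.7 [0.67 0.08 0.  ] [371 294]
scene spindle 0.68 [0.67  0.081 0.001] [371 294]
scene spindle 0.38 [0.318 0.357 0.001] [312 145]
top lever_pad 0.75 [0.553 0.088 0.145] [303 228]
top lever_pad 0.21 [ 0.591 -0.272  0.118] [457 213]
top lever_pivot 0.95 [ 0.565 -0.052  0.104] [363 226]
top lid_edge 0.72 [0.553 0.089 0.145] [302 228]
top lid_edge 0.68 [ 0.588 -0.249  0.175] [454 210]
top pale_ball_center 0.55 [ 0.591 -0.271  0.138] [459 212]
top dark_ball_center 0.75 [ 0.427 -0.066 -0.002] [365 286]
top dark_ball_center 0.64 [ 0.593 -0.311  0.152] [478 209]
top dark_ball_center 0.45 [ 0.71  -0.342  0.02 ] [469 174]
top wax_tin 0.8 [ 0.67   0.083 -0.002] [305 192]
top spindle 0.63 [ 0.425 -0.069 -0.001] [366 287]
0.9 [0.21636845 0.5327639  0.23129419] [1.77434023e-06 1.91691437e-01 9.81455242e-01 9.20935684e-06] 1.0009199708759904 [-0.37593219 -1.25726039  0.5440541 ]
```

View pics/scene0.png

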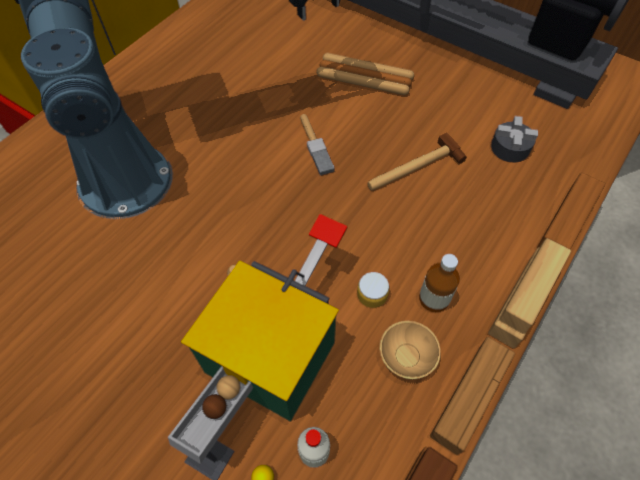

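View pics/top0.png

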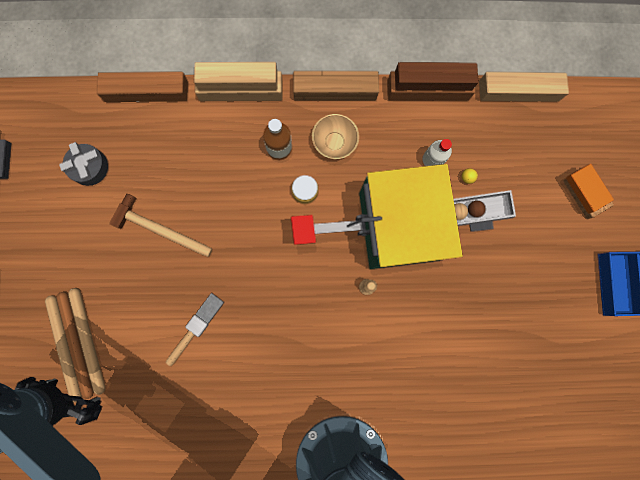

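Scene: red pad at scene (326,228) / top (303,229), white wax tin at (374,288), spindle at top (367,286). The balls meant are the pale one at scene (229,388) and the dark one at (214,406), both in the chute. The yellow ball at scene (262,475) is a look-alike and isn't one of them. The two cameras agree on the pad at about (0.550, 0.087, 0.147). Now I'll shut the fingers and move over it.

```bash
python3 -m pendant '[[[24,-32,0,0,0],[24,-32,0,0,0],[24,-32,0,0,0],[24,-32,0,0,0],[24,-32,0,0,0],[24,-32,0,0,0],[24,-32,0,0,0],[24,-32,0,0,0]]]'
python3 -m pendant '[[[24,-32,0,0,0],[24,-32,0,0,0],[24,-32,0,0,0],[24,-32,0,0,0],[24,-32,0,0,0],[22,-30,0,0,0],[0,0,-30,0,0],[0,0,0,0,0]]]'
python3 - <<'E'
from h import *
c=imaging.camera("scene"); save(c,"s1",(200,100,520,340),2.5)
find(c,"scene",["lever_pad"]); o=monitor.get_obs(); print(px(c,o["eef_pos"]))
c=imaging.camera("top"); find(c,"top",["lever_pad"])
print(o["time_s"],o["eef_pos"],o["opening"],o["wrist_force"])
E
```

```text
time_s: 1.9
eef_pos: [0.4091, 0.2757, 0.2315]
eef_rot: [0.0, 0.192, 0.981, 0.0]
wrist_force: [0.1, 0.3, 0.2]
opening: 0.002
time_s: 2.9
eef_pos: [0.5487, 0.0864, 0.1989]
eef_rot: [-0.003, 0.192, 0.981, -0.0]
wrist_force: [-0.1, -0.3, 1.0]
opening: -0.003
scene lever_pad 0.86 [0.55  0.086 0.147] [327 229]
scene lever_pad 0.41 [ 0.592 -0.315  0.151] [211 407]
[328 214]
top lever_pad 0.98 [0.553 0.091 0.145] [301 228]
3.0 [0.55018304 0.08698501 0.20160527] -0.0006264417068059764 [-0.02403489  0.18235753  0.79402784]
```

View pics/s1.png

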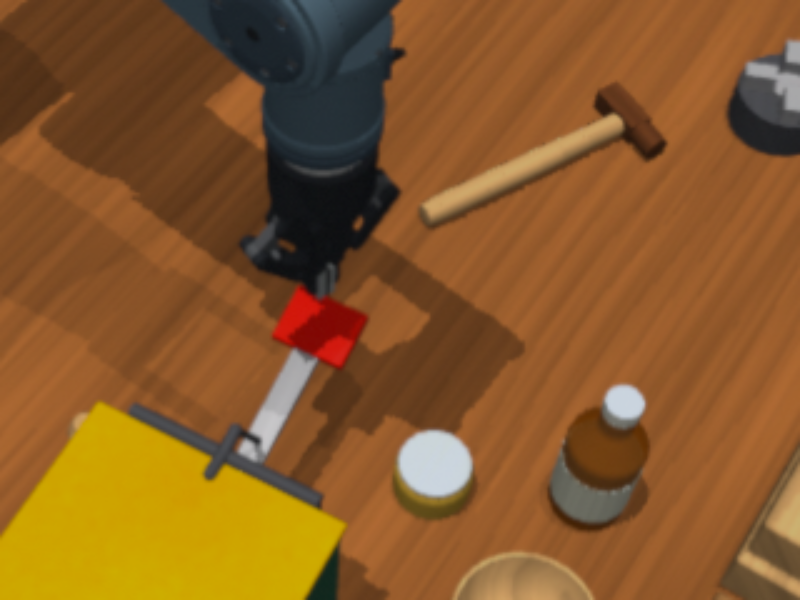

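Fingers shut, directly above the pad (pad at crop (320,328), tips projecting just above it), with the tin and bottle well clear. Going down to contact.

```bash
python3 -m pendant '[[[0,0,-20,0,0],[0,0,-18,0,0],[0,0,-6,0,0],[0,0,-5,0,0],[0,0,-5,0,0],[0,0,-5,0,0],[0,0,-5,0,0],[0,0,-5,0,0]]]'
python3 -m pendant '[[[0,0,-8,0,0],[0,0,-8,0,0],[0,0,-8,0,0],[0,0,-8,0,0],[0,0,-6,0,0],[0,0,-4,0,0],[0,0,-4,0,0],[0,0,0,0,0]]]'
python3 - <<'E'
from h import *
o=monitor.get_obs();print(o["time_s"],o["eef_pos"],o["wrist_force"])
E
```

```text
time_s: 4.1
eef_pos: [0.5506, 0.0868, 0.1322]
eef_rot: [0.0, 0.192, 0.981, 0.0]
wrist_force: [0.4, 1.9, 3.4]
opening: 0.003
time_s: 5.1
eef_pos: [0.55, 0.0867, 0.0859]
eef_rot: [-0.0, 0.192, 0.981, -0.0]
wrist_force: [0.2, -0.1, 0.3]
opening: -0.001
5.1 [0.55004047 0.08672828 0.08586044] [ 0.15498528 -0.08878441  0.29795195]
```

```bash
python3 -m pendant '[[[0,0,-3,0,0],[0,0,-2,0,0],[0,0,-2,0,0],[0,0,0,0,0]]]'
python3 -m pendant '[[[0,0,-1,0,0],[0,0,-1,0,0],[0,0,0,0,0]]]'
python3 - <<'E'
from h import *
c=imaging.camera("scene"); save(c,"s2",(150,170,390,480),1.9)
find(c,"scene",["lever_pad","lid_edge","pale_ball_center","dark_ball_center"])
E
```

```text
time_s: 5.6
eef_pos: [0.5505, 0.0867, 0.0795]
eef_rot: [0.0, 0.192, 0.981, -0.0]
wrist_force: [-0.7, -0.4, 2.4]
opening: -0.003
time_s: 5.98
eef_pos: [0.5507, 0.0866, 0.0788]
eef_rot: [0.0, 0.192, 0.981, -0.0]
wrist_force: [-5.6, -1.1, 12.7]
opening: -0.003
scene lid_edge 0.56 [ 0.577 -0.158  0.34 ] [251 282]
scene pale_ball_center 0.78 [ 0.57  -0.093  0.025] [286 327]
scene dark_ball_center 0.77 [ 0.704 -0.346  0.022] [261 477]
scene dark_ball_center 0.43 [ 0.582 -0.224  0.025] [250 382]
```

View pics/s2.png

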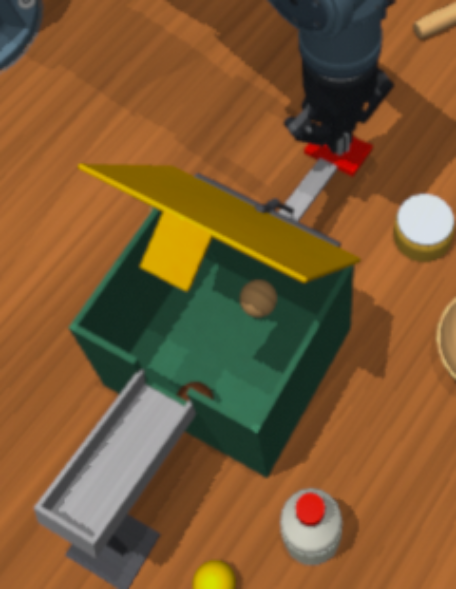

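Lid fully open, chute empty, both balls on the bin floor (pale at crop (258,298), dark at (197,390)). The 12.7 N reading shows the lever on its stop. I'll nudge it 1 mm further to be sure, then ease up at about 24 mm/s.

```bash
python3 -m pendant '[[[0,0,-1,0,0],[0,0,0,0,0],[0,0,1,0,0],[0,0,1,0,0],[0,0,1,0,0],[0,0,2,0,0],[0,0,2,0,0],[0,0,3,0,0]]]'
python3 -m pendant '[[[0,0,3,0,0],[0,0,3,0,0],[0,0,3,0,0],[0,0,3,0,0],[0,0,3,0,0],[0,0,3,0,0],[0,0,3,0,0],[0,0,3,0,0]]]'
python3 -m pendant '[[[0,0,3,0,0],[0,0,3,0,0],[0,0,3,0,0],[0,0,3,0,0],[0,0,3,0,0],[0,0,3,0,0],[0,0,3,0,0],[0,0,3,0,0]]]'
python3 - <<'E'
from h import *
o=monitor.get_obs();print(o["time_s"],o["eef_pos"],o["wrist_force"])
c=imaging.camera("scene"); save(c,"s3",(150,170,390,480),1.9)
find(c,"scene",["lever_pad","lid_edge"])
E
```

```text
time_s: 7.22
eef_pos: [0.5501, 0.0869, 0.0861]
eef_rot: [-0.0, 0.192, 0.981, 0.0]
wrist_force: [-0.6, 0.3, 0.5]
opening: 0.0
time_s: 8.22
eef_pos: [0.5504, 0.0867, 0.1106]
eef_rot: [0.0, 0.192, 0.981, -0.0]
wrist_force: [0.3, 0.4, 2.5]
opening: -0.001
time_s: 9.22
eef_pos: [0.5504, 0.0867, 0.1345]
eef_rot: [-0.0, 0.192, 0.981, -0.0]
wrist_force: [-0.3, -2.1, 1.4]
opening: -0.001
9.225 [0.55036386 0.08671739 0.13446849] [-0.2673054  -2.06172441  1.42056263]
scene lever_pad 0.77 [0.549 0.088 0.136] [328 232]
scene lever_pad 0.29 [ 0.579 -0.223  0.027] [249 380]
scene lid_edge 0.75 [ 0.587 -0.244  0.22 ] [231 358]
```

View pics/s3.png

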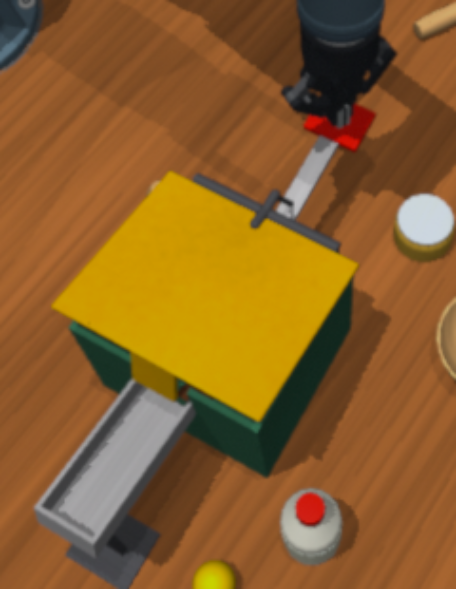

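The lid is following the lever down, still slightly open (edge at 0.22 m, pad at 0.136 m). Easing up the rest and then clear.

```bash
python3 -m pendant '[[[0,0,2,0,0],[0,0,2,0,0],[0,0,2,0,0],[0,0,2,0,0],[0,0,2,0,0],[0,0,2,0,0],[0,0,2,0,0],[0,0,2,0,0]]]'
python3 -m pendant '[[[0,0,2,0,0],[0,0,2,0,0],[0,0,2,0,0],[0,0,3,0,0],[0,0,10,0,0],[0,0,20,0,0],[0,0,25,0,0],[0,0,0,0,0]]]'
python3 - <<'E'
from h import *
o=monitor.get_obs();print(o["time_s"],o["eef_pos"],o["wrist_force"])
for cam in ["scene","top"]:
    c=imaging.camera(cam); save(c,cam+"4")
    find(c,cam,["lever_pad","lid_edge","wax_tin","spindle"])
E
```

```text
time_s: 10.38
eef_pos: [0.5504, 0.0868, 0.1504]
eef_rot: [0.0, 0.192, 0.981, -0.0]
wrist_force: [1.1, -1.9, 1.0]
opening: -0.003
time_s: 11.38
eef_pos: [0.552, 0.0867, 0.2171]
eef_rot: [0.003, 0.192, 0.981, 0.0]
wrist_force: [0.3, -0.1, -0.9]
opening: 0.002
11.375 [0.55203555 0.08669322 0.21711119] [ 0.26873743 -0.09484053 -0.86814836]
scene lever_pad 0.78 [0.55  0.086 0.15 ] [327 229]
scene lid_edge 0.7 [ 0.59  -0.251  0.176] [233 371]
scene lid_edge 0.51 [0.563 0.436 0.004] [410 167]
scene wax_tin 0.58 [0.67  0.08  0.003] [371 294]
top lever_pad 0.96 [0.554 0.088 0.148] [303 228]
top lid_edge 0.91 [ 0.59  -0.252  0.175] [456 209]
top spindle 0.53 [ 0.427 -0.068 -0.001] [366 286]
```

View pics/scene4.png

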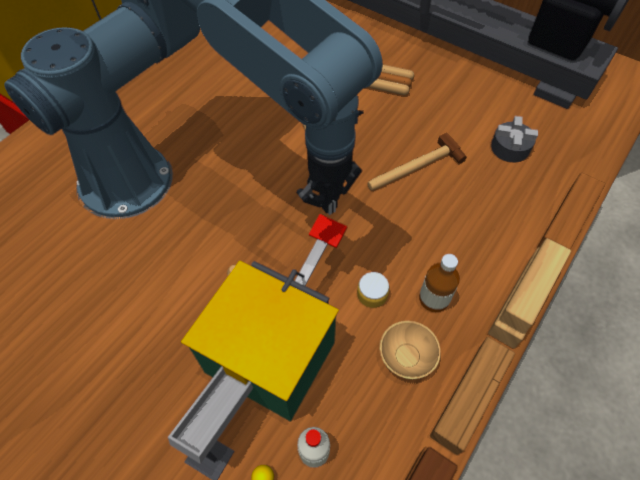

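The lid is shut (edge at 0.176 m), the lever is back at rest with the pad at (327,229), and the chute at (210,410) is empty. The gripper is clear and the tin and other items haven't moved. Handing in.

```bash
python3 -c "
from bench import order; print(order.hand_in())"
```

```text
the job is handed in; nothing more can be done
None
```

The job is done and handed in, at about 11.5 s on the robot's clock; the hand-in itself gives no verdict.

- **Pressing:** I pressed the lever with shut fingers down to its stop. The wrist force rose to 12.7 N there, against the 2 to 6 N that works it. The lid opened fully, with its edge measured at about 0.34 m. A picture showed both wooden balls on the bin floor and the chute empty.
- **Easing up:** I raised the lever at about 16–24 mm/s, against the slam limit of 11 cm/s, until it was back at rest. I then backed the gripper about 70 mm clear.
- **Last checks:** The lid edge is at 0.176 m (shut) and the pad at about 0.149 m (at rest). The chute is empty. The wax tin and spindle measured where they started, and the bottle, bowl, glue and mallet looked unmoved.

No check failed, with two gaps. In the last pictures the network missed the tin from the top camera and the spindle from the scene camera, but each was found by the other camera. The balls are hidden under the shut lid, so the last sight of both inside the bin was while it stood open.

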